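# Nip a trolley wheel in the bench caliper and hold the hardness gauge on it

## Task

Slide the bench caliper's jaw shut on the trolley wheel until the wheel is nipped between both jaws, and leave it so. Then take the hardness gauge out of its stand and hold it upright on the chalk dot on the tyre, pressing lightly so that its spring plunger goes about halfway in, without bottoming it hard. Finish while holding the gauge there; leave everything else on the bench where it is.

Things in the scene. Friction and masses are not known exactly. Their poses are not given: they have to be found in the camera images.
- caliper: Bench caliper screwed to the bench: an aluminium bed 100 mm (its x) by 300 mm (its y) by 10 mm high, with a graduated scale; it carries a fixed jaw (anvil) and a sliding jaw. Origin at the bed's underside, under its centre line in x; the bed runs from y = -110 to +190 mm. The jaw slides along this body's y axis; +y opens it.
- anvil: Fixed steel jaw of the caliper, 60 mm wide in x, 25 mm long, 18 mm high, standing on the bed. Origin at the bottom middle of its measuring face, which looks along the caliper's +y and lies at caliper y = -65 mm, z = 10 mm.
- jaw (a joint): Sliding jaw: the value is the gap in m between the two flat jaw faces, 0 to 0.130, so shut on the wheel it reads about 0.075. It begins 0.104 to 0.122 open. Friction 3 N holds it wherever it is left; no spring.
- jaw_tab (a point): Grip point of the black thumb tab on the sliding jaw: 26 mm wide (caliper x), 14 mm thick (caliper y), from the jaw block's top (28 mm above the bench) up to 62 mm. The point is on its centre line 50 mm above the bench, 40 mm behind the jaw face, away from the wheel. Axes as the caliper's. Jaw block: 60 mm wide, 55 mm long, 18 mm high.
- wheel: Loose trolley wheel, 75 mm diameter, 26 mm thick, 0.16 kg or so, dark rubber tyre on a grey plastic hub (38 mm), lying flat on the caliper bed between the jaws, touching neither at first; its top is 36 mm above the bench, above both jaws' blocks. Origin at the centre of its underside, z up. The wheel moves along when the jaw pushes it up to the anvil.
- spot (a point): The chalk mark: a white dot 10 mm across on the flat upper flank of the wheel's tyre, 27.5 mm from the wheel's axis along the wheel's own x; point at the upper surface, 36 mm above the bench. It can lie in any direction from the axis.
- stand: Grey block fixed to the bench, 70 by 70 by 60 mm high, with one upright hole 21 mm in diameter, 52 mm deep, in the middle of its top. Origin at the centre of its underside.
- gauge: Dial gauge, about 0.2 kg, upright in the stand. Round black housing, 56 mm dia, centre 36 mm above the origin, 24 mm thick along its x, flat front (white dial, +x side) and back: grip across this. Top knob to 72 mm. Origin: centre of the underside of its 30 mm collar, which rests on the stand (60 mm above the bench). Below it a stem 14 mm dia, 30 mm long, then the plunger, ending 42 mm below the origin when out. z up.
- gauge_tip (a point): Lower end of the gauge's spring plunger, a 6 mm steel pin on the gauge's axis; it moves with the plunger.
- plunger (a joint): How far the plunger is pushed in, in m: 0 (out) to 0.010 (bottomed). Spring: about 1 N to start it, 3.5 N at half travel, 6 N at full.
- jar: Bystander: white lidded jar, 60 mm diameter, 85 mm high; it may stand where the stand could have been. Origin under its centre.
- small_wheel: Bystander: smaller unmarked wheel, 50 mm diameter, 20 mm thick, lying flat. Origin under its centre.
- wrench: Bystander: wrench lying flat. Origin under its middle.
- fork: Bystander: bare steel castor fork standing prongs up on its 60 mm square plate, 59 mm high. Origin under its centre.
- tape_roll: Bystander: empty cardboard tape core, 90 mm diameter, 45 mm high, upright. Origin under its centre.
- bottle: Bystander: white bottle, 66 mm diameter, 190 mm high. Origin under its centre.
- screwdriver: Bystander: screwdriver lying flat. Origin under its middle.
There are look-alikes about, which are no part of the job. Leave any yellow look-alike of the gauge alone.

How it is judged (in metres and radians):
On the way, in this order (a step that is already met when the one before it is completed fails the run):
1. the sliding jaw is shut on the wheel and the wheel is pressed against the fixed anvil (value of joint jaw between 0.0725 and 0.0775 m and contact force between anvil and wheel above 1.5 N), for 0.1 s.
2. the gauge is lifted clear of its stand in the fingers (z of gauge in the frame of stand above 0.105 m and contact force between the fingers and gauge above 2 N and contact force between gauge and stand below 0.1 N), for 0.1 s.
At the end, for the whole second after the job is handed in: Gauge still held in the gripper, clear of the caliper, steady, within 7 deg of upright; plunger end within 5.5 mm of the dot centre, 2 to 8.5 mm in, 0.8 to 10 N on the wheel; wheel flat; jaw gap 72.5 to 77.5 mm; bystanders within 30 mm of their starts (value of joint jaw between 0.0725 and 0.0775 m and distance between gauge_tip and spot below 0.0055 m and value of joint plunger between 0.002 and 0.0085 m and angle between gauge's own z axis and vertical below 0.12 rad and contact force between gauge and wheel between 0.8 and 10 N and contact force between the fingers and gauge above 2 N and contact force between gauge and caliper below 0.1 N and linear speed of gauge below 0.02 m/s and angle between wheel's own z axis and vertical below 0.05 rad and distance of each of jar, small_wheel, wrench, fork, tape_roll, bottle, screwdriver from where it was at the start of the episode below 0.03 m); the arm keeps its last pose, push and grip.
It fails at once if the gauge is pressed hard on the wheel (over 20 N) (contact force between gauge and wheel above 20 N).
It fails at once if a bystander is knocked away (moved over 30 mm) (distance of any of jar, small_wheel, wrench, fork, tape_roll, bottle, screwdriver from where it was at the start of the episode above 0.03 m).
It also fails if it takes over 45 s, if anything falls off the work surface, if the arm or the gripper's body presses on something with over 40 N, if the wrist force passes 120 N, or if a joint passes its speed limit or range.

## Robot

A 6-joint arm with a two-finger parallel gripper is mounted at the origin on the work surface. World frame = base frame: x ahead of the robot, y to its left, z up, the work surface at z = 0. Lengths are in mm, angles in rad, forces in N, time in s.
With the tool pointing down it reaches from about 350 to 775 mm from the base axis. Payload 7.3 kg.
Tool frame: the origin (TCP) lies at the very end of the fingers, on their centre line; the grasp point (between the pads) lies 19 mm behind it; x points along the fingers, z is the direction in which the jaws open and shut, and the axes are right-handed (so a half turn about x gives the same grasp; the last joint's range is limited). The gripper opens to 92 mm and grips with 3 to 60 N. Pads are 19 mm wide; open, the fingers measure 130 mm over their backs; the gripper's body (75 mm by 190 mm) begins 47 mm behind the grasp point.
Start: joints at [-1.341, 0.342, 1.524, -0, 1.275, -0.146], TCP at [192.707, -488.374, 226.741] pointing down, gripper open.
Joint ranges: [-2.53, 2.53], [-0.77, 2.02], [0.04, 2.7], [-1, 4.14], [0.28, 2.66], [-3.11, 3.11]. Speed limits (rad/s): [2.57, 2.57, 3.14, 3.14, 3.14, 3.14].

## Interface

Orientations are given as [roll, pitch, yaw] about the fixed x, y, z axes, in that order (R = Rz(yaw) Ry(pitch) Rx(roll)).
In Python, from plant import * gives the robot as it stands.
- The arm moves only by the tool carry_out, never from a script. Its argument "rows" is a list of rows, each a list of 4 numbers: the shift along the world's x, y, z in mm, then the turn about the world's z in degrees. In form: [[x, y, z, twist], ...]. A call has 1 to 20 rows; each row is the pose to reach, as a shift and turn from the pose measured when the call began; what a row does not reach only later rows make up. A row lasts 1/12 s, in which the tool goes at most 41.7 mm and 7.16 degrees, less where a joint would pass 70% of its speed; a pose out of reach is approached as far as the arm can. A call with a gripper value outside its range is refused whole. "hand" is the finger opening in mm, from 0 to 91.8, set as the call begins (left out, the last holds). The fingers move at their own pace and stop on an object; the grip force is fixed at half the most. Time passes only in rows, so rows that repeat a pose let the fingers close. It gives the time, the measured TCP pose, the force and the opening at its end, in the units of the state.
- get_obs(): the state, without advancing time (a new reading comes with each control period).
- capture(name): name is "scene" or "top" or "wrist"; returns the picture (480x640x3 uint8, red, green, blue); there is no depth.
- camera_info(name): a dict with "camera_matrix" (3x3 intrinsics, pixels), "pose" (4x4, takes a point from camera to world coordinates); the wrist camera has in their place "mount" (4x4, takes a point from camera to tool coordinates, whose origin is the TCP and whose axes are the tool frame's). Camera axes: x right, y down, z forward; pixel columns grow to the right and rows downward; lengths in mm; the calibration is good to about 2 mm. A picture is of the moment at which its call begins: read the wrist's pose just before it. camera_info takes no time and is no camera call.
- close_job(): hands the job in, once; it reports no verdict.
The state is a dict: "time": time; "joint_positions": joint angles; "dq": joint speeds; "tau": joint torques, N m; "tool_pos": TCP position; "tcp_rot": TCP orientation; "contact_force": force on the tool from outside, world axes, zero at the start; "moment": the same for the moment, N m; "grip_width": finger opening in mm.
Only numpy, scipy, OpenCV 4.12 (cv2) and the standard library are available. Lean on these libraries where they do the work, as an engineer would, in place of code of your own. Each camera call takes 0.05 s, during which the arm holds its last target. There are 200 camera calls.

## Working session

There is one attempt and no reset: what is moved stays moved. The work goes in short steps, Python scripts to look and compute and a tool call to move; the robot and the scene stay as the last step left them, time stands still between calls to the robot, and variables do not carry over. Pictures are saved under pics/ and viewed, about 8 in all and at most 12, crops included, and the job is handed in when it is done.

Besides the shell and the picture viewer there is one more tool, called after "Emit:" as name(argument=value, ...) on one line, values as JSON. carry_out: Moves the arm, as the interface text tells. Its arguments: {"type":"object","properties":{"rows":{"type":"array"},"hand":{"type":"number"}},"required":["rows"]}

```bash
mkdir -p pics; cat > h.py <<'E'
from plant import *
import numpy as np, cv2
from scipy.spatial.transform import Rotation as R
def snap(n,f):
    o=get_obs(); im=capture(n); cv2.imwrite('pics/'+f,im[:,:,::-1]); np.save('pics/'+f[:-4]+'.npy',pose(n,o)); return im
def pose(n,o=None):
    c=camera_info(n)
    if n!='wrist': return np.array(c['pose'])
    o=o or get_obs(); T=np.eye(4); T[:3,:3]=R.from_euler('xyz',o['tcp_rot']).as_matrix(); T[:3,3]=o['tool_pos']
    return T@np.array(c['mount'])
def ray(n,uv,z,T):
    K=np.array(camera_info(n)['camera_matrix']); d=T[:3,:3]@np.linalg.solve(K,[uv[0],uv[1],1.]); p=T[:3,3]
    return p+d*(z-p[2])/d[2]
def proj(n,P,T):
    K=np.array(camera_info(n)['camera_matrix']); q=K@(T[:3,:3].T@(np.array(P)-T[:3,3])); return q[:2]/q[2]
E
python3 - <<'E'
from h import *
snap('top','top.png'); snap('scene','scene.png')
o=get_obs(); print(o)
for n in('top','scene'): print(n,camera_info(n))
print(camera_info('wrist'))
E
```

```text
{'time': 0.1, 'joint_positions': array([-1.34097483e+00,  3.42659824e-01,  1.52487612e+00,  3.12892849e-06,
        1.27544640e+00, -1.45994904e-01]), 'dq': array([ 0.00111614, -0.00078281, -0.00334053, -0.00087242,  0.0007213 ,
       -0.00041793]), 'tau': array([ 1.87231242e-03, -4.32004416e+01, -2.44693691e+01,  7.19974469e-02,
        5.25837368e-02, -5.62705270e-05]), 'tool_pos': array([ 192.63381221, -487.99885226,  226.12679857]), 'tcp_rot': array([2.99344462, 1.56940664, 1.79846378]), 'contact_force': array([ 0.05387485, -0.54836666,  0.28007006]), 'moment': array([-0.0321836 , -0.02150889, -0.01324099]), 'grip_width': 91.97139103891043}
top {'camera_matrix': array([[491.15182501,   0.        , 323.25290743],
       [  0.        , 491.15182501, 246.82590015],
       [  0.        ,   0.        ,   1.        ]]), 'pose': array([[-2.15139031e-02, -9.95933373e-01,  8.74863880e-02,
         4.62910674e+02],
       [-9.99697073e-01,  2.03834877e-02, -1.37940353e-02,
        -8.08636746e-01],
       [ 1.19546624e-02, -8.77566496e-02, -9.96070207e-01,
         1.16098875e+03],
      
[... 433 characters left out ...]
02],
       [ 1.16476294e-02, -7.71625343e-01, -6.35970646e-01,
         8.27397396e+02],
       [ 0.00000000e+00,  0.00000000e+00,  0.00000000e+00,
         1.00000000e+00]])}
{'camera_matrix': array([[428.87850653,   0.        , 320.31156309],
       [  0.        , 428.87850653, 235.53151911],
       [  0.        ,   0.        ,   1.        ]]), 'mount': array([[-2.01519378e-03, -2.88614964e-01,  9.57443127e-01,
        -1.57662272e+02],
       [-5.23348470e-04, -9.57444636e-01, -2.88616520e-01,
         7.92416756e+01],
       [ 9.99997833e-01, -1.08269461e-03,  1.77839028e-03,
         6.43513819e-01],
       [ 0.00000000e+00,  0.00000000e+00,  0.00000000e+00,
         1.00000000e+00]])}
```

View pics/top.png

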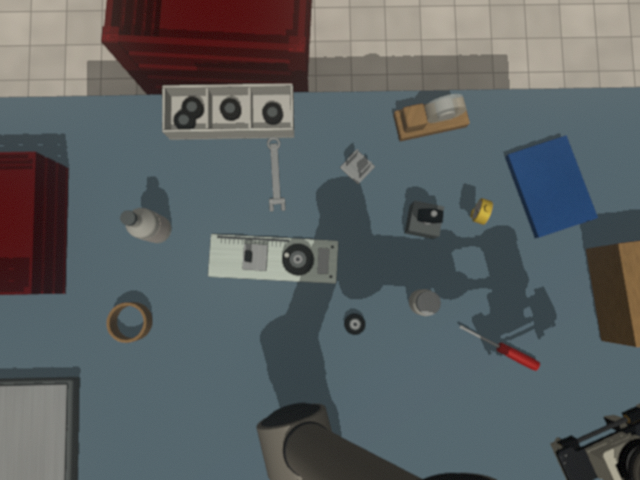

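View pics/scene.png

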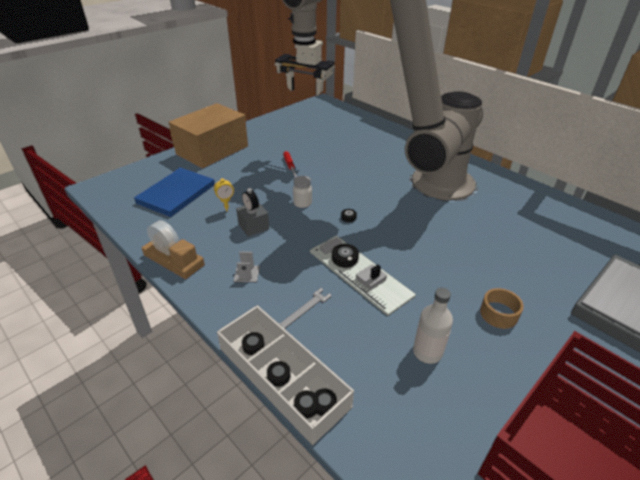

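The top view shows the caliper bed from about (209,235) to (338,283). The tab is near (248,256), the wheel near (298,259), the dot near (287,255), and the stand and gauge near (427,218). The yellow look-alike is at (484,211). The scene view agrees with this.

```bash
python3 - <<'E'
from h import *
T=np.load('pics/top.npy'); im=cv2.imread('pics/top.png')
f=lambda uv,z:print(uv,z,ray('top',uv,z,T).round(1))
for uv in [(212,235),(209,277),(338,241),(336,283)]: f(uv,10)
f((248,256),62); f((298,259),36); f((287,255),36); f((425,219),60); f((430,215),110);f((436,215),110)
a=cv2.resize(im[190:320,195:345],None,fx=5,fy=5,interpolation=cv2.INTER_CUBIC)
b=cv2.resize(im[190:250,395:505],None,fx=5,fy=5,interpolation=cv2.INTER_CUBIC)
cv2.imwrite('pics/c1.png',a[150:500])
c=np.zeros((650,750,3),np.uint8); c[:350]=a[150:500]; c[350:650,:550]=b
cv2.imwrite('pics/c1.png',c[:,:])
o=get_obs(); Rm=R.from_euler('xyz',o['tcp_rot']).as_matrix(); print(Rm.round(3))
E
python3 -c "
import cv2;i=cv2.imread('pics/c1.png');cv2.imwrite('pics/c1.png',cv2.resize(i,(690,598)))"
```

```text
(212, 235) 10 [597.3 244.2  10. ]
(209, 277) 10 [498.8 251.4  10. ]
(338, 241) 10 [577.1 -51.8  10. ]
(336, 283) 10 [478.5 -44.7  10. ]
(248, 256) 62 [542.3 152.9  62. ]
(298, 259) 36 [534.9  42.1  36. ]
(287, 255) 36 [544.6  67.2  36. ]
(425, 219) 60 [ 618.2 -248.1   60. ]
(430, 215) 110 [ 619.7 -248.1  110. ]
(436, 215) 110 [ 619.4 -261.1  110. ]
[[-0.     0.93   0.367]
 [ 0.001  0.367 -0.93 ]
 [-1.     0.    -0.001]]
```

View pics/c1.png

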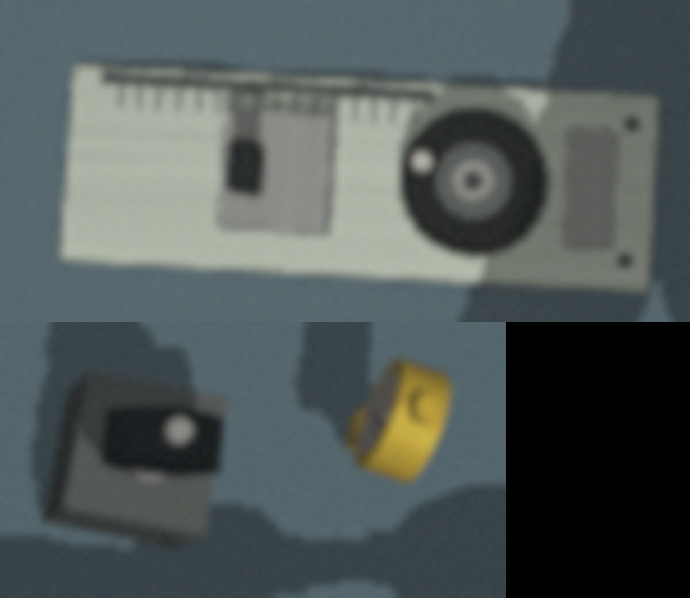

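The tab is about (542,153) and the wheel about (535,42). The caliper's +y runs about (0.068, 0.998) in the world. The gauge dial faces roughly -x. I'll move above the caliper and look with the wrist camera.

Emit:
carry_out(hand=50, rows=[[350,610,-20,-25],[350,610,-20,-25],[350,610,-20,-25],[350,610,-20,-25],[350,610,-20,-25],[350,610,-20,-25],[350,610,-20,-25],[350,610,-20,-25],[350,610,-20,-25],[350,610,-20,-25],[350,610,-20,-25],[350,610,-20,-25],[350,610,-20,-25],[350,610,-20,-25],[350,610,-20,-25],[350,610,-20,-25],[350,610,-20,-25],[350,610,-20,-25],[350,610,-20,-25],[350,610,-20,-25]])

```text
time: 1.77
tool_pos: [542.0, 121.8, 205.5]
tcp_rot: [-1.999, 1.569, 2.653]
contact_force: [0.7, 0.2, 0.3]
grip_width: 49.9
```

```bash
python3 - <<'E'
from h import *
snap('wrist','w1.png'); o=get_obs(); print(o['tool_pos'],R.from_euler('xyz',o['tcp_rot']).as_matrix().round(3),o['joint_positions'])
E
```

```text
[541.99592469 121.19326739 205.81538452] [[-0.001  0.998 -0.061]
 [ 0.001 -0.061 -0.998]
 [-1.    -0.001 -0.001]] [8.14449855e-02 4.14838024e-01 1.47225860e+00 9.83748894e-04
 1.25533199e+00 1.71301314e+00]
```

View pics/w1.png

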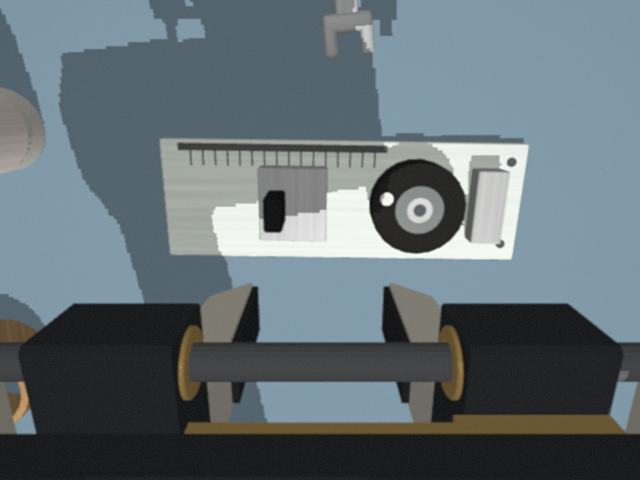

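The wrist view shows the tab near (274,211), the jaw block spanning columns 259 to 327, the wheel hub at (420,210), the dot at (387,199) and the anvil near (488,205). I'll measure these with masks.

```bash
cat > m.py <<'E'
from h import *
def blobs(im,mask,amin):
    n,l,s,c=cv2.connectedComponentsWithStats(mask.astype(np.uint8)); return [(s[i],c[i]) for i in range(1,n) if s[i][4]>amin]
E
python3 - <<'E'
from m import *
im=cv2.imread('pics/w1.png').astype(int); T=np.load('pics/w1.npy'); print('cam',T[:3,3].round(1))
f=lambda t,uv,z:print(t,np.round(uv,1),ray('wrist',uv,z,T).round(1))
v=im.max(2); m=(v<75); m[:150]=0; m[270:]=0; m[:,:255]=0; m[:,470:]=0
for s,c in blobs(im,m,60):
    print('dark',s,c)
    w=s[4]>1500
    sub=(m&(np.add.outer(np.zeros(480),np.arange(640))<330)) if not w else m&(np.add.outer(np.zeros(480),np.arange(640))>340)
    cn=max(cv2.findContours(sub.astype(np.uint8),0,1)[0],key=len)
    if w: e=cv2.fitEllipse(cv2.convexHull(cn)); print(e); f('wheel',e[0],36)
    else: print('hull',cv2.approxPolyDP(cv2.convexHull(cn),2,True)[:,0].tolist())
d=(im.min(2)>170); 
for s,c in blobs(im,d,20):
    if s[4]<400 and 360<c[0]<470 and 150<c[1]<260: print(s); f('dot?',c,36)
for t,uv in dict(tl=(161,139),tr=(527,144),bl=(171,254),br=(513,260)).items(): f(t,uv,10)
for t,uv in dict(jft=(327,167),jfb=(326,241),jbt=(259,167)).items(): f(t,uv,28)
E
```

```text
cam [621.5 116.8 363. ]
dark [294 150  92   2 131] [346.77862595 150.30534351]
hull [[283, 191], [284, 219], [281, 229], [266, 231], [263, 200], [269, 191]]
dark [ 370  159   95   94 4814] [416.83984213 204.14000831]
((416.6643981933594, 205.47267150878906), (92.6159439086914, 94.5738754272461), 93.94132232666016)
wheel [416.7 205.5] [542.8  45.9  36. ]
dark [263 191  22  41 823] [273.69744836 210.69380316]
hull [[283, 191], [284, 219], [281, 229], [266, 231], [263, 200], [269, 191]]
[382 193  11  13 118]
dot? [387.1 199.1] [549.3  68.8  36. ]
[407 198  26  25 399]
dot? [419.3 210. ] [539.   43.8  36. ]
tl [161 139] [603.8 246.   10. ]
tr [527 144] [582.  -48.5  10. ]
bl [171 254] [506.1 253.7  10. ]
br [513 260] [482.5 -44.1  10. ]
jft [327 167] [575.8 114.   28. ]
jfb [326 241] [515.5 118.2  28. ]
jbt [259 167] [578.9 166.8  28. ]
```

Emit:
carry_out(hand=50, rows=[[5,35,-20,-1],[5,35,-60,-1],[5,35,-100,-1],[5,35,-130,-1],[5,35,-155,-1],[5,35,-170,-1],[5,35,-170,-1],[5,35,-170,-1]])

```text
time: 2.48
tool_pos: [546.7, 154.9, 35.9]
tcp_rot: [-1.771, 1.569, 2.862]
contact_force: [0.5, 0.3, -0.4]
grip_width: 49.9
```

Emit:
carry_out(hand=5, rows=[[0,0,0,0],[0,0,0,0],[0,0,0,0],[0,0,0,0],[0,0,0,0],[0,0,0,0]])

```text
time: 2.98
tool_pos: [547.0, 155.2, 36.4]
tcp_rot: [-2.306, 1.569, 2.326]
contact_force: [-0.7, 2.9, 1.8]
grip_width: 14.4
```

```bash
python3 - <<'E'
from h import *
snap('wrist','w2.png'); o=get_obs(); print(o['tool_pos'],o['contact_force'],o['grip_width'])
E
```

```text
[546.94668266 155.23849343  36.39473981] [0.18673928 2.09093157 3.10030767] 13.58901235425073
```

View pics/w2.png

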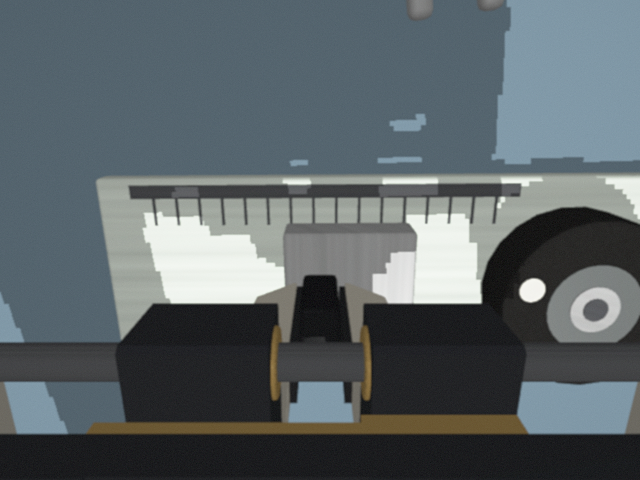

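The tab is gripped, with the opening at 13.6 mm. The gap should close after about 41 mm, so I'll slide there and watch the force.

Emit:
carry_out(rows=[[-0.6,-8,0,0],[-1.2,-16,0,0],[-1.8,-24,0,0],[-2.4,-31,0,0],[-2.7,-35,0,0],[-2.9,-37,0,0],[-3,-38,0,0],[-3,-38,0,0]])

```text
time: 3.7
tool_pos: [544.1, 116.7, 36.4]
tcp_rot: [-1.957, 1.57, 2.676]
contact_force: [0.7, 0.5, 0.9]
grip_width: 14.0
```

Emit:
carry_out(rows=[[-0.1,-1,0,0],[-0.1,-2,0,0],[-0.2,-3,0,0],[-0.2,-3,0,0],[-0.2,-3,0,0]])

```text
time: 4.12
tool_pos: [543.9, 113.7, 36.4]
tcp_rot: [-1.926, 1.57, 2.706]
contact_force: [1.2, 2.8, -0.0]
grip_width: 14.0
```

Emit:
carry_out(rows=[[-0.1,-1,0,0],[-0.1,-2,0,0],[-0.1,-2,0,0],[-0.1,-2,0,0]])

```text
time: 4.45
tool_pos: [543.8, 113.1, 36.4]
tcp_rot: [-2.816, 1.568, 1.817]
contact_force: [2.0, 10.0, 0.0]
grip_width: 14.0
```

Emit:
carry_out(rows=[[-0.1,-1,0,0],[-0.1,-2,0,0],[-0.1,-2,0,0],[-0.1,-2,0,0]])

```text
time: 4.78
tool_pos: [543.8, 113.0, 36.5]
tcp_rot: [-3.077, 1.566, 1.555]
contact_force: [1.8, 14.0, 0.2]
grip_width: 13.7
```

The force has reached 14 N and the jaw has stopped at tab y = 113.0, so the wheel is nipped. I'll release gently, rise and look from above.

Emit:
carry_out(hand=32, rows=[[0,0,0,0],[0,0,0,0],[0,0,0,0],[0,0,0,0],[0,0,20,0],[0,0,60,0],[-2,-25,100,0],[-4,-50,110,0],[-4,-50,110,0],[-4,-50,110,0]])

```text
time: 5.62
tool_pos: [540.2, 61.6, 147.5]
tcp_rot: [2.779, 1.566, 1.125]
contact_force: [0.3, 0.2, -0.4]
grip_width: 32.0
```

```bash
python3 - <<'E'
from h import *
snap('wrist','w3.png'); o=get_obs(); print(o['tool_pos'],o['contact_force'],o['grip_width'])
E
```

```text
[539.52291354  62.47587157 146.2985997 ] [0.67116997 0.2659061  0.45000437] 31.887502063414583
```

View pics/w3.png

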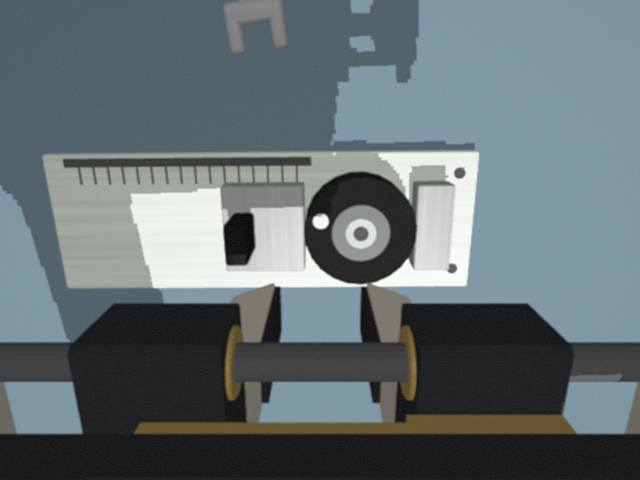

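The jaw is shut with the wheel between both jaws. The dot is at (320,221), the hub at (361,233), the wheel touches the anvil edge at about column 415, and the jaw face is at about 305. I'll measure the dot and then the stand and gauge.

```bash
cat > dot.py <<'E'
from m import *
def dot(name,f,box,T=None,z=36,thr=150):
    im=cv2.imread('pics/'+f+'.png').astype(int); T=np.load('pics/'+f+'.npy')
    x0,y0,x1,y1=box; m=im.min(2)>thr; k=np.zeros_like(m); k[y0:y1,x0:x1]=1
    r=[(s,c) for s,c in blobs(im,m&k,8)]
    for s,c in r: print(name,f,s,c.round(1),ray(name,c,z,T).round(1))
E
python3 - <<'E'
from dot import *
snap('top','t2.png'); snap('scene','s2.png')
dot('wrist','w3',(309,205,335,235))
T=np.load('pics/w3.npy'); print('cam',T[:3,3])
im=cv2.imread('pics/w3.png').max(2); m=(im<75).astype(np.uint8); m[:165]=0;m[285:]=0;m[:,:308]=0;m[:,414:]=0
cn=max(cv2.findContours(m,0,1)[0],key=len); e=cv2.fitEllipse(cv2.convexHull(cn)); print(e,ray('wrist',e[0],36,T))
for n,uv in dict(tr=(478,151),br=(467,286),tl=(43,155),bl=(68,288)).items(): print(n,ray('wrist',uv,10,T).round(1))
Tt=np.load('pics/t2.npy'); Ts=np.load('pics/s2.npy')
p=[544,62,36]; print(proj('top',p,Tt),proj('scene',p,Ts))
# stand & gauge from t2 / s2: project guess
for P in ([618,-248,60],[618,-248,132],[618,-248,96]): print(proj('top',P,Tt).round(1),proj('scene',P,Ts).round(1))
b=cv2.imread('pics/t2.png'); s=cv2.imread('pics/s2.png')
A=cv2.resize(b[190:250,390:450],(400,400),interpolation=2); B=cv2.resize(s[180:240,230:290],(400,400),interpolation=2)
u,v=proj('top',p,Tt).astype(int);C=cv2.resize(b[v-20:v+20,u-20:u+20],(200,200),interpolation=2)
u,v=proj('scene',p,Ts).astype(int);D=cv2.resize(s[v-20:v+20,u-20:u+20],(200,200),interpolation=2)
c=np.zeros((600,800,3),np.uint8);c[:400,:400]=A;c[:400,400:]=B;c[400:,:200]=C;c[400:,400:600]=D;cv2.imwrite('pics/c2.png',c)
E
```

```text
wrist w3 [313 214  16  15 190] [320.5 221.2] [548.6  60.8  36. ]
cam [619.01357911  54.14489841 305.28904447]
((359.74029541015625, 227.4976806640625), (110.4599609375, 112.40845489501953), 97.77702331542969) [542.28427561  35.66370264  36.        ]
tr [582.  -49.1  10. ]
br [483.2 -43.   10. ]
tl [603.9 246.1  10. ]
bl [506.  253.8  10. ]
[289.26138148 255.21489013] [348.67453268 255.96026524]
[425.  219.1] [253.7 209.8]
[432.4 214.2] [251.4 188.9]
[428.5 216.7] [252.6 199.5]
```

View pics/c2.png

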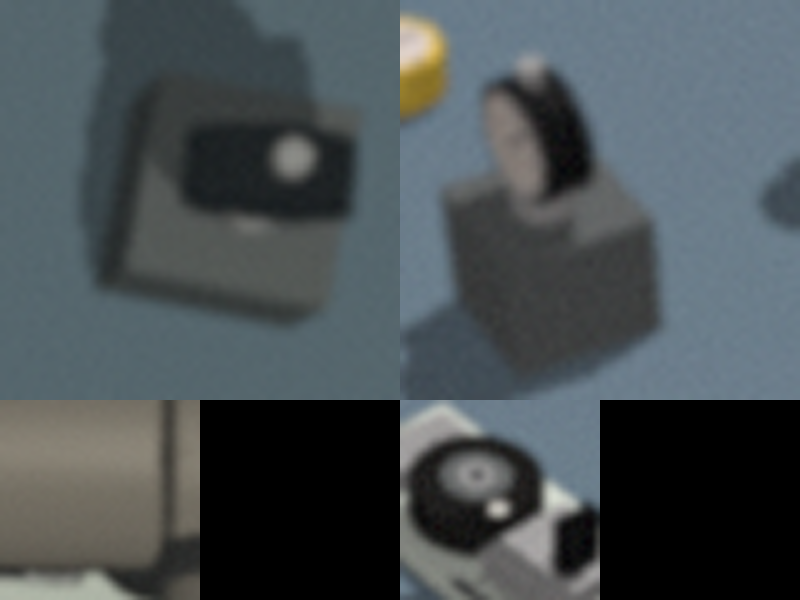

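Knob in the top crop at about (434,214), and in the scene at about (250,190). Now above the stand with the jaws along world x for a closer wrist view.

Emit:
carry_out(hand=60, rows=[[10,-20,40,7],[15,-40,79,14],[25,-70,79,21],[35,-100,79,28],[45,-130,79,35],[55,-160,79,42],[65,-190,79,49],[75,-220,79,56],[80,-250,79,63],[80,-250,79,70],[80,-250,79,77],[80,-250,79,84],[80,-250,79,91],[80,-250,79,93],[80,-250,79,93],[80,-250,79,93]])

```text
time: 7.1
tool_pos: [619.0, -185.7, 223.0]
tcp_rot: [-2.897, 1.564, -2.925]
contact_force: [0.2, -0.4, -0.1]
grip_width: 60.3
```

```bash
python3 - <<'E'
from h import *
snap('wrist','w4.png'); o=get_obs(); print(o['tool_pos'],R.from_euler('xyz',o['tcp_rot']).as_matrix().round(3),o['joint_positions'])
Tt=np.load('pics/t2.npy'); Ts=np.load('pics/s2.npy');T=np.load('pics/w4.npy')
p=ray('top',(434,213.7),132,Tt); q=ray('scene',(249.9,189.9),132,Ts); print(p,q,proj('wrist',p,T))
E
```

```text
[ 619.08767058 -185.90988314  223.26068989] [[-0.007  0.029  1.   ]
 [-0.002  1.    -0.029]
 [-1.    -0.002 -0.006]] [-0.40809153  0.57712349  1.15202893 -0.00430351  1.41772392 -0.37874228]
[ 619.01800938 -251.51270347  132.        ] [ 623.99326052 -247.03876046  132.        ] [322.00198468 335.4147218 ]
```

View pics/w4.png

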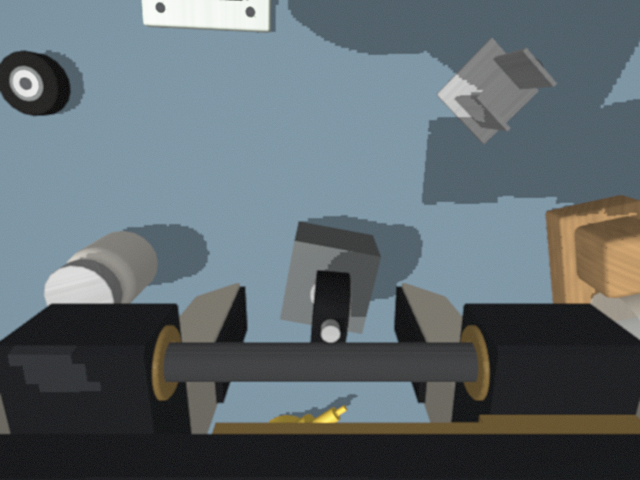

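The gauge is in view, with the knob at (331,331), the housing across columns 311 to 351, and the stand tilted by about 10°. I'll compute the housing axis and position.

```bash
python3 - <<'E'
from m import *
im=cv2.imread('pics/w4.png').astype(int);T=np.load('pics/w4.npy')
f=lambda uv,z: ray('wrist',uv,z,T).round(1)
print('knob',f((331,331),132))
v=im.max(2)
for r in range(270,344,6):
    c=np.where(v[r,300:365]<60)[0]+300
    if len(c): print(r,c.min(),c.max(),f((c.min(),r),115),f((c.max(),r),115))
for uv in [(297,242),(380,257),(281,318),(363,332)]: print('stand',f(uv,60))
E
```

```text
knob [ 625.  -248.4  132. ]
276 317 349 [ 616.6 -216.7  115. ] [ 637.9 -217.3  115. ]
282 316 350 [ 615.8 -221.   115. ] [ 638.6 -221.6  115. ]
288 316 350 [ 615.7 -225.4  115. ] [ 638.5 -226.   115. ]
294 315 350 [ 614.9 -229.8  115. ] [ 638.5 -230.4  115. ]
300 315 349 [ 614.7 -234.2  115. ] [ 637.8 -234.8  115. ]
306 314 348 [ 613.9 -238.7  115. ] [ 637.  -239.3  115. ]
312 313 348 [ 613.1 -243.2  115. ] [ 637.  -243.8  115. ]
318 313 347 [ 612.9 -247.7  115. ] [ 636.3 -248.3  115. ]
324 312 347 [ 612.1 -252.3  115. ] [ 636.2 -252.9  115. ]
330 312 346 [ 611.9 -257.   115. ] [ 635.5 -257.6  115. ]
336 312 345 [ 611.7 -261.6  115. ] [ 634.7 -262.2  115. ]
342 311 344 [ 610.9 -266.4  115. ] [ 634. -267.  115.]
stand [ 600.4 -210.2   60. ]
stand [ 665.6 -224.5   60. ]
stand [ 584.1 -276.1   60. ]
stand [ 652.2 -290.9   60. ]
```

Emit:
carry_out(rows=[[5.5,-40,0,-6],[5.5,-63.5,-10,-6],[5.5,-63.5,-45,-6],[5.5,-63.5,-80,-6],[5.5,-63.5,-115,-6],[5.5,-63.5,-135,-6],[5.5,-63.5,-145,-6],[5.5,-63.5,-145,-6],[5.5,-63.5,-145,-6]])

```text
time: 7.9
tool_pos: [625.1, -249.4, 78.8]
tcp_rot: [-2.785, 1.565, -2.919]
contact_force: [0.8, 0.8, -0.5]
grip_width: 59.8
```

Emit:
carry_out(hand=18, rows=[[0,0,0,0],[0,0,0,0],[0,0,0,0],[0,0,0,0],[0,0,0,0],[0,0,0,0],[0,0,0,0],[0,0,0,0]])

```text
time: 8.57
tool_pos: [625.0, -249.4, 79.2]
tcp_rot: [-2.785, 1.564, -2.919]
contact_force: [-1.7, 0.9, 2.6]
grip_width: 23.8
```

Emit:
carry_out(rows=[[0,0,10,0],[0,0,25,0],[0,0,45,0],[0,0,65,0],[0,0,85,0],[0,0,100,0],[0,0,100,0],[0,0,100,0],[0,0,100,0]])

```text
time: 9.32
tool_pos: [624.4, -249.1, 177.9]
tcp_rot: [-2.957, 1.563, -3.09]
contact_force: [-0.0, 0.4, -1.6]
grip_width: 23.8
```

```bash
python3 - <<'E'
from h import *
snap('wrist','w5.png'); o=get_obs(); print(o['tool_pos'],R.from_euler('xyz',o['tcp_rot']).as_matrix().round(3),o['contact_force'],o['grip_width'],o['joint_positions'])
T=np.load('pics/w5.npy'); Rm=R.from_euler('xyz',o['tcp_rot']).as_matrix()
print('tip exp',proj('wrist',o['tool_pos']+Rm@[61.2,0,0],T))
E
```

```text
[ 624.23872033 -249.04366283  177.44724062] [[-0.009  0.133  0.991]
 [ 0.     0.991 -0.133]
 [-1.    -0.001 -0.009]] [-0.00524153 -0.37343589 -2.05429702] 23.978541605271428 [-0.4915328   0.65877415  1.13046655 -0.00428446  1.36019122 -0.35694889]
tip exp [317.28984392 255.8840269 ]
```

View pics/w5.png

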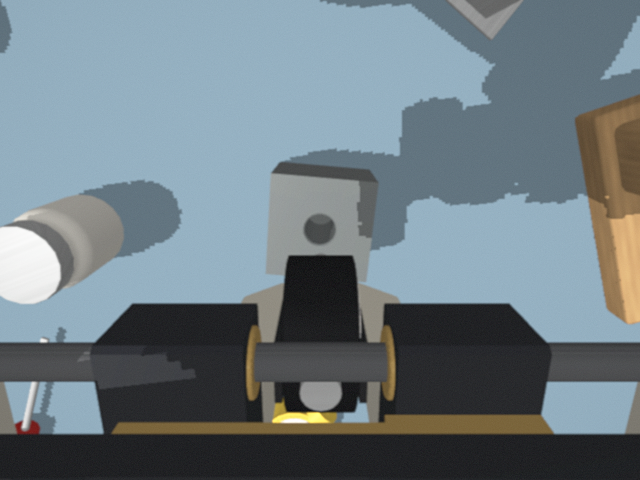

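The gauge is out of the stand and centred between the pads. The empty hole is at (319,229) and the knob at (320,392). The housing hides the tip, so I'll estimate the gauge axis from the knob and hole and check the dot in the scene and top views.

```bash
python3 - <<'E'
from dot import *
T5=np.load('pics/w5.npy')
print('hole',ray('wrist',(319,229),60,T5),'knob',ray('wrist',(320,392),177.4+52.8,T5))
dot('scene','s2',(340,250,356,264),thr=140)
snap('top','t3.png'); 
Tt=np.load('pics/t3.npy');p=proj('top',[546,61,36],Tt).round().astype(int); print(p)
dot('top','t3',(p[0]-9,p[1]-9,p[0]+9,p[1]+9),thr=120)
E
```

```text
hole [ 623.94784164 -250.16067021   60.        ] knob [ 625.83667813 -250.22686157  230.2       ]
scene s2 [350 259   6   5  21] [353.  261.6] [552.   84.8  36. ]
[290 254]
top t3 [289 253   4   4  13] [290.4 254.6] [545.3  59.4  36. ]
```

Emit:
carry_out(rows=[[-9,35,5,0],[-18,70,5,0],[-27,105,5,0],[-36,140,5,0],[-45,175,5,0],[-54,210,5,0],[-62,245,5,0],[-70,275,0,0],[-75,295,-10,0],[-77.5,310,-25,0],[-77.5,310,-40,0],[-77.5,310,-50,0],[-77.5,310,-55,0],[-77.5,310,-55,0],[-77.5,310,-55,0]])

```text
time: 10.67
tool_pos: [547.0, 60.3, 122.3]
tcp_rot: [-3.007, 1.562, 3.142]
contact_force: [0.3, 0.9, -1.8]
grip_width: 23.8
```

```bash
python3 - <<'E'
from dot import *
snap('scene','s3.png'); snap('wrist','w6.png'); o=get_obs(); t=o['tool_pos']; print(t,R.from_euler('xyz',o['tcp_rot']).as_matrix().round(3),o['contact_force'],o['grip_width'])
Ts=np.load('pics/s3.npy')
print('tip exp',proj('scene',t-[0,0,61.2],Ts))
dot('scene','s3',(340,250,352,264),thr=140)
s=cv2.imread('pics/s3.png'); cv2.imwrite('pics/c3.png',cv2.resize(s[185:285,290:410],None,fx=6,fy=6,interpolation=2))
E
```

```text
[547.42814421  60.34920857 123.07047394] [[-0.008  0.134  0.991]
 [-0.     0.991 -0.134]
 [-1.    -0.001 -0.008]] [ 0.88593307 -0.55424825 -1.96752842] 24.13552219118082
tip exp [347.76460863 248.88245967]
```

View pics/c3.png

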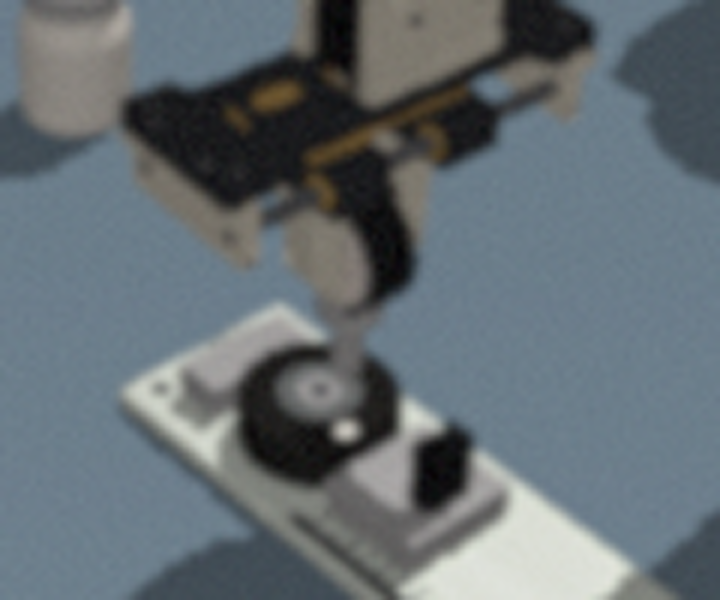

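The stem hangs at crop (347,345) and points just above the dot at (346,431), which is scene pixel (347.7,256.8). I'll compare numerically.

```bash
python3 - <<'E'
from dot import *
Ts=np.load('pics/s3.npy'); t=np.array([547.4,60.35,123.07])
dot('scene','s3',(338,250,353,262),thr=150); print('eye',ray('scene',(347.7,256.8),36,Ts))
im=cv2.imread('pics/s3.png')
for z in (19,30,42,49,61): print(-z,proj('scene',t-[0,0,z],Ts).round(1))
g=im.astype(int)
for r in range(236,252): print(r,g[r,338:360].mean(1).round().astype(int))
k=R.from_matrix(Ts[:3,:3])
for d in ([3,0,0],[0,3,0]): print(d,(proj('scene',t-[0,0,61]+d,Ts)-proj('scene',t-[0,0,61],Ts)).round(2))
E
```

```text
eye [548.27733777  62.49418433  36.        ]
-19 [348.5 236.4]
-30 [348.3 239.7]
-42 [348.1 243.3]
-49 [348.  245.3]
-61 [347.8 248.8]
236 [156 140 125 122 108 100  98  97 100  90  80  74  72  70  77  88 111 122
 128 125 125 125]
237 [177 159 141 130 114 102  97 100  96  88  79  79  89  92  97 108 116 124
 122 125 123 125]
238 [180 176 165 146 129 113 104  99  99  98  97  97 104 105 104 114 120 125
 125 122 126 124]
239 [172 180 181 171 153 134 116 107 102 104 106 106 107 106 114 118 121 124
 123 123 123 123]
240 [160 167 175 179 174 155 130 111 105 103 104 104 107 116 121 125 122 124
 125 125 123 126]
241 [141 139 146 155 157 149 125 107  99 101 101 100 107 119 126 125 124 124
 124 123 124 123]
242 [101  96  91  95 100  93  90  91  96 103 100 101 105 117 124 124 124 125
 124 125 125 123]
243 [ 52  43  37  36  39  42  59  80  94 102 100  99  97 100 114 122 123 124
 125 127 126 123]
244 [ 32  32  33  36  38  41  51  82  96 103 102  95  79  76  85 106 116 123
 125 122 123 124]
245 [ 47  55  63  70  72  72  79  88  99 102 101  90  68  49  55  78 103 118
 125 126 124 126]
246 [ 69  80  95 102 107 108 103 101 102  99  95  86  59  38  36  50  76 103
 120 123 127 123]
247 [ 89 105 116 125 130 132 126 118 109 102  93  74  55  28  32  33  50  82
 106 123 123 125]
248 [103 119 132 138 135 134 135 134 121 110  97  83  59  38  32  30  36  60
  98 116 122 124]
249 [110 131 145 140 119 110 123 141 136 119 106  94  71  44  27  27  33  48
  85 114 125 125]
250 [107 125 144 140 123 111 125 141 138 121 108  97  73  44  28  32  31  44
  84 121 132 127]
251 [104 116 131 140 135 132 135 137 129 114 106  91  66  38  29  28  27  45
  96 144 156 143]
[3, 0, 0] [-0.79  0.52]
[0, 3, 0] [0.84 0.55]
```

The scene, top and wrist estimates put the dot at about (547.4,60.9) and the gauge axis at about (548.3,59.3). I'll correct by (-1,+1.5) and descend to just above contact.

Emit:
carry_out(rows=[[-1,1.5,-5,0],[-1,1.5,-12,0],[-1,1.5,-18,0],[-1,1.5,-21,0],[-1,1.5,-21,0],[-1,1.5,-21,0]])

```text
time: 11.27
tool_pos: [546.3, 61.8, 101.7]
tcp_rot: [-3.005, 1.562, -3.14]
contact_force: [0.4, -0.7, -1.5]
grip_width: 23.9
```

```bash
python3 - <<'E'
from dot import *
snap('scene','s4.png'); o=get_obs(); t=o['tool_pos']; print(t,o['contact_force'])
s=cv2.imread('pics/s4.png'); a=cv2.resize(s[225:275,320:380],None,fx=12,fy=12,interpolation=2)
cv2.imwrite('pics/c4.png',a); print('tip exp',proj('scene',t+[.8,-1,-61.2],np.load('pics/s4.npy')))
E
```

```text
[546.50982953  61.86034125 102.05172407] [-0.01501782  0.53443058 -1.17907628]
tip exp [347.58286858 254.96264073]
```

View pics/c4.png

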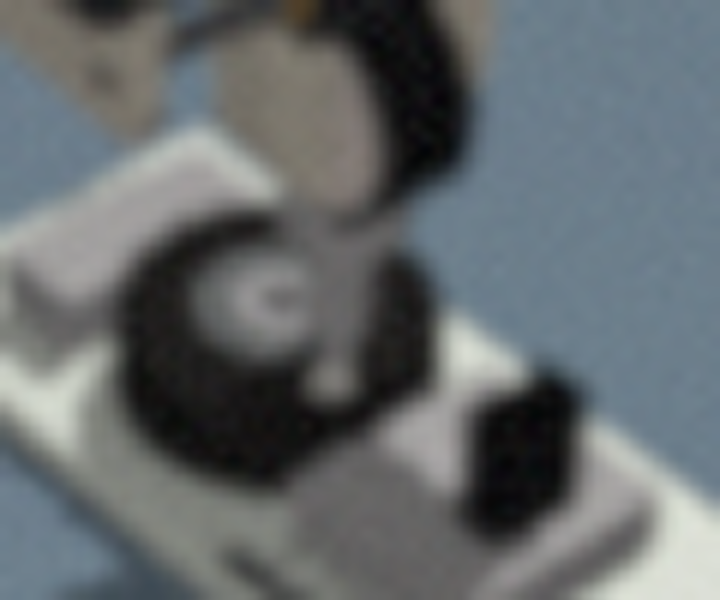

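The plunger hangs over the dot's upper edge, with the pin at crop column ~339, the dot centre at (331,382) and a remaining lateral error under 1.5 mm. I'll trim slightly and lower slowly.

Emit:
carry_out(rows=[[0.8,-0.3,-1,0],[0.8,-0.3,-2,0],[0.8,-0.3,-3,0],[0.8,-0.3,-4,0],[0.8,-0.3,-5,0],[0.8,-0.3,-6,0],[0.8,-0.3,-7,0],[0.8,-0.3,-7,0],[0.8,-0.3,-7,0],[0.8,-0.3,-7,0]])

```text
time: 12.15
tool_pos: [547.3, 61.6, 95.1]
tcp_rot: [-3.003, 1.563, -3.137]
contact_force: [0.0, 0.1, 0.1]
grip_width: 23.9
```

```bash
python3 - <<'E'
from h import *
f=[]
for i in range(6): capture('scene'); o=get_obs(); f.append(o['contact_force'])
print(o['tool_pos'],np.mean(f,0),np.std(f,0))
E
```

```text
[547.28962707  61.59461453  95.05247947] [-0.74349974  0.10862683 -0.0345048 ] [0.21351063 0.58937815 0.40206471]
```

About 1.9 N on the plunger, which is roughly 2 mm in and agrees with the geometry. I'll go 3 mm further.

Emit:
carry_out(rows=[[0,0,-1,0],[0,0,-2,0],[0,0,-3,0],[0,0,-3,0],[0,0,-3,0],[0,0,-3,0],[0,0,-3,0]])

```text
time: 13.03
tool_pos: [547.3, 61.6, 92.1]
tcp_rot: [-3.004, 1.563, -3.139]
contact_force: [-1.2, -0.8, 0.9]
grip_width: 24.3
```

```bash
python3 - <<'E'
from dot import *
f=[]
for i in range(6): capture('top'); o=get_obs(); f.append(o['contact_force'])
print(o['time'],o['tool_pos'],np.mean(f,0),np.std(f,0),o['grip_width'],np.abs(o['dq']).max())
im=snap('scene','s5.png').astype(int)
for r in range(250,262): print(r,im[r,338:358].mean(1).round().astype(int))
E
```

```text
13.3333 [547.33951829  61.58227703  92.1124754 ] [-0.75748563 -0.23264138  1.79857287] [0.64084298 0.57043047 0.26497385] 23.691368768031307 0.0007259142377554688
250 [111 128 142 141 122 106 103 103  99 102 104  94  71  50  33  33  28  44
  83 120]
251 [104 115 131 139 138 128 117 107 102 102 100  93  69  46  33  29  30  46
  96 145]
252 [ 95 106 112 126 132 129 116 107 102  99 103  95  70  43  29  31  27  45
 106 168]
253 [ 74  86  97 106 113 103  95  93  97 104  99  93  65  43  30  31  27  49
 112 182]
254 [ 50  62  73  84  82  75  69  82  96 103 101  88  64  39  29  31  25  47
 113 182]
255 [ 32  40  47  54  51  44  43  71  94 106 103  84  50  26  22  23  25  48
 113 174]
256 [ 33  32  27  24  25  23  36  65  97 107 103  78  45  23  19  25  26  57
 114 167]
257 [ 28  22  21  20  15  22  28  60  86  98  96  68  35  19  16  31  54  82
 125 162]
258 [ 27  19  21  15  16  20  24  38  52  63  61  44  22  20  33  65  97 123
 148 157]
259 [ 19  20  24  24  21  20  19  23  20  25  23  24  25  37  68 105 143 157
 159 154]
260 [ 20  21  22  22  23  20  17  21  21  19  23  35  49  64  89 123 154 164
 166 154]
261 [ 15  21  16  26  17  23  24  16  22  35  46  62  76  88  99 119 146 159
 163 155]
```

The plunger force is about 3.7 N at 5 mm by geometry. The arm is still, and the pin runs straight into the dot, both centred near scene column 347. Handing in.

```bash
python3 -c "
from plant import *
print(close_job())"
```

```text
the job is handed in; nothing more can be done
None
```

I slid the caliper jaw shut, lifted the gauge out of its stand, and handed the job in with the gauge pressed upright on the chalk dot; no verdict was reported.

- **Jaw:** I pushed the tab until the force reached about 14 N and the jaw stopped. The wrist picture afterwards showed the wheel touching both jaws. I did not measure the gap itself again after releasing the tab.
- **Gauge:** It is held with a 24 mm finger opening, and the tool is tilted about 0.5° from vertical. The gauge's own tilt was not measured directly.
- **Plunger:** At hand-in it was about 5 mm in by geometry. The force was about 3.7 N after subtracting the gauge's weight, which fits half travel. The arm was still, and the clock was at about 13.4 s.
- **Dot position:** The top, wrist and scene cameras disagreed by up to about 3 mm on where the dot is, so I used their average and trimmed it with the scene view. In the last scene pixel values the pin and dot line up sideways to within about 1 mm. Along that camera's line of sight the error could be about 2 mm, against the 5.5 mm allowed.
- **Other objects:** I saw no contact with any of them on the way, but I did not check their positions again at the end.

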